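# Register an end plate in a locating fixture

### The job

Slide the square steel end plate that lies on the fixture until its far edge is flush along the fence and its left edge is flush against the end-stop block, with the block's sprung pin pressed fully in. Push it gently and keep it flat on the fixture, do not lift it, and leave the spare plate and the round cell on the worktop alone. Leave it registered there with the hand away.

Things in the scene. Friction and masses are not known exactly. Their poses are not given: they have to be found in the camera images.
- fixture: Locating fixture screwed to the worktop: aluminium base plate 220 (x) x 320 (y) x 12 mm high; origin at the centre of its underside. Its +x points away from the robot, turned by up to 0.3 rad. It carries the fence on its far side and the end-stop block on its left (+y) half.
- fence (a point): Middle of the lower edge of the fence's near face, the first datum: at x = +70, y = 0, z = +12 mm of the fixture. The fence is a fixed steel bar along the fixture's y, 16 x 290 mm, 14 mm high above the base plate. Friction is about 0.6: a skewed plate pushed in its middle can jam with one corner on the fence.
- stop_slot (a point): Point on the base plate at x = +20, y = +60 mm of the fixture, where the T-slot of the end stop begins. The stop is a steel block 44 (x) x 40 (y) x 22 mm with a knob on top (34 mm in all), firmly clamped, square to the fence. Its -y face, the second datum, is at this point or up to 40 mm further along +y: its setting is not reported; feel for it or see it.
- end_plate: The loose stainless plate to register, 95 x 95 x 10 mm, 0.22 to 0.45 kg, with four upright thumb screws (15 mm dia., top 32 mm above the underside) 24 mm off the middle in x and y. Origin at the centre of its underside, x, y along its edges. It lies on the base plate, up to 0.35 rad askew, near and right of the datums, and slides with 1 to 4 N. Registered, its axes are parallel to the fixture's.
- stop_pin (a joint): The end stop's sprung nose pin, 9 mm dia., 5.5 mm above the base plate, at x = +20 mm of the fixture, looking to its -y. Value in m: 0 = fully out, its nose stands 6 mm proud of the block's face; 0.006 = pressed flush with the face. The spring is weak (0.2 to 0.4 N) and does not push the plate back.
- spare_plate: Bystander: another 95 x 95 mm end plate, with two thumb screws only, left of the fixture on the worktop. Origin under its centre.
- test_cell: Bystander: a round flanged metal cell 68 mm dia., 29 mm high, right of the fixture on the worktop. Origin under its centre.
There are look-alikes about, which are no part of the job. What is shaped like the end_plate but green is not meant.

How it is judged (in metres and radians):
At the end, for the whole second after the job is handed in: The end plate rests flat on the fixture, parallel to it within 0.025 rad, its far edge within 1.8 mm of the fence, its left edge within 1.8 mm of the end-stop block (pin pressed in by more than 4.2 mm), at rest (x of end_plate in the frame of fixture between 0.0207 and 0.0245 m and angle between the x axis of end_plate and the x axis of fixture, either way round below 0.025 rad and z of end_plate in the frame of fixture below 0.0135 m and value of joint stop_pin above 0.0042 m and linear speed of end_plate below 0.005 m/s); the robot touches nothing.
It fails at once if the end plate is lifted or tipped: more than 6 mm off the base plate, or 0.15 rad (z of end_plate in the frame of fixture above 0.018 m or angle between end_plate's own z axis and vertical above 0.15 rad).
It fails at once if the hand pushes the end plate with more than 40 N (contact force between the fingers and end_plate above 40 N).
It fails at once if the spare plate or the round cell is shifted by more than 15 mm (distance of any of spare_plate, test_cell from where it was at the start of the episode above 0.015 m).
It also fails if it takes over 58 s, if anything falls off the work surface, if the arm or the gripper's body presses on something with over 40 N, if the wrist force passes 120 N, or if a joint passes its speed limit or range.

### The arm

A 7-joint arm with a two-finger parallel gripper is mounted at the origin on the work surface; the furniture and walls round the work are solid. World frame = base frame: x ahead of the robot, y to its left, z up, the work surface at z = 0. Lengths are in mm, angles in rad, forces in N, time in s.
With the tool pointing down it reaches from about 400 to 900 mm from the base axis. Payload 5.5 kg.
Tool frame: the origin (TCP) lies on the centre line of the jaws, within the pads' length; the fingertips stand 14 mm ahead of it and the grasp point (between the pads) lies 5 mm behind it; z points along the fingers, y is the line along which they close (so a half turn about z gives the same grasp; the last joint's range is limited). The gripper opens to 92 mm and grips with 3 to 60 N. Pads are 19 mm wide; open, the fingers measure 130 mm over their backs; the gripper's body (75 mm by 190 mm) begins 47 mm behind the grasp point.
Start: joints at [1.53, 0.501, -0.427, 1.55, 0.221, 1.138, -0.21], TCP at [194.479, -620.224, 240.729] pointing down, gripper open.
Joint ranges: [-2.88, 2.88], [-0.31, 2.03], [-1.54, 1.56], [0.2, 2.42], [-1.41, 4.55], [0.19, 2.02], [-2.57, 2.57]. Speed limits (rad/s): [2.57, 2.57, 3.14, 3.14, 3.14, 3.14, 3.14].

### API

Orientations are given as a 3x3 rotation matrix whose columns are the frame's x, y, z axes.
In Python, from cell import get_state, capture, job_done gives the robot as it stands.
- The arm moves only by the tool carry_out, never from a script. Its argument "series" is a list of rows, each a list of 2 entries, a list of its own where there are three numbers: the shift along the tool's x, y, z as a fraction of full scale, then the turn, a rotation vector about the tool's x, y, z as a fraction of full scale. In form: [[[x, y, z], [rx, ry, rz]], ...]. A call has 1 to 20 rows; each row is the pose to reach, as a shift and turn from the pose commanded when the call began, along the tool's axes at that moment, turning the shorter way round; what a row does not reach only later rows make up. Full scale, the value 1, is 0.5 m for a shift and pi rad for a turn. A row lasts 1/8 s, in which the tool goes at most 62.5 mm and 10.7 degrees, less where a joint would pass 70% of its speed; a pose out of reach is approached as far as the arm can. A call with a number of a shift or a turn outside -1 to 1 is refused whole. A call with a gripper value outside its range is refused whole. "grip" is the opening, from -1 (shut) to 1 (fully open), set as the call begins (left out, the last holds). The fingers move at their own pace and stop on an object; "squeeze" is the grip in N (left out, the last holds). Time passes only in rows, so rows that repeat a pose let the fingers close. It gives the time, the measured TCP pose, the force, the opening and the grip force at its end, in the units of the state.
- get_state(): the state, without advancing time (a new reading comes with each control period).
- capture(name): name is "side" or "top" or "wrist"; returns a dict with "frame" (384x512x3 uint8, blue, green, red), "vfov" (degrees; the focal length in pixels is half the picture's height over the tangent of half this angle, whatever the lens; pixels are square), "cx", "cy" (the principal point, pixels), "eye" and "rotation" of the camera in the world; the wrist camera has in their place "tool_from_camera" (4x4, takes a point from camera to tool coordinates, whose origin is the TCP and whose axes are the flange's). Camera axes: x right, y down, z forward; pixel columns grow to the right and rows downward; lengths in mm; the calibration is good to about 2 mm. A picture is of the moment at which its call begins: read the wrist's pose just before it. There is no depth.
- job_done(): hands the job in; it is judged then, once.
The state is a dict: "t": time; "qpos": joint angles; "dq": joint speeds; "joint_torque": joint torques, N m; "position": TCP position; "ee_rot": TCP orientation; "ft_force": force on the tool from outside, world axes, zero at the start; "torque": the same for the moment, N m; "finger_gap": opening from 0.0 (shut) to 1.0 (fully open); "gripper_force": force on a finger pad.
Only numpy, scipy, OpenCV 4.12 (cv2) and the standard library are available. Lean on these libraries where they do the work, as an engineer would, in place of code of your own. Each camera call takes 0.05 s, during which the arm holds its last target. There are 200 camera calls.

## Working session

There is one attempt and no reset: what is moved stays moved. The work goes in short steps, Python scripts to look and compute and a tool call to move; the robot and the scene stay as the last step left them, time stands still between calls to the robot, and variables do not carry over. Pictures are saved under pics/ and viewed, at most 10 in all, crops included, and the job is handed in when it is done.

Besides the shell and the picture viewer there is one more tool, called after ">>>" by a JSON object that holds its "api" and its "payload", one argument or row to a line. carry_out: Moves the arm, as the interface text tells. Shift numbers are shares of 0.5 m and turn numbers shares of pi rad, none past 1 either way. Its arguments: {"type":"object","properties":{"series":{"type":"array"},"grip":{"type":"number"},"squeeze":{"type":"number"}},"required":["series"]}

```bash
mkdir -p pics; ls; cat > h.py <<'E'
import numpy as np, cv2
from cell import get_state, capture, job_done
def snap(n,f):
    s=get_state(); c=capture(n); cv2.imwrite(f'pics/{f}.png',c['frame'])
    if 'eye' in c: e,R=np.array(c['eye'],float),np.array(c['rotation'],float)
    else:
        T=np.array(c['tool_from_camera'],float); Rt=np.array(s['ee_rot'],float).reshape(3,3)
        e=Rt@T[:3,3]+np.array(s['position']); R=Rt@T[:3,:3]
    fl=c['frame'].shape[0]/2/np.tan(np.radians(c['vfov'])/2)
    np.savez(f'pics/{f}.npz',e=e,R=R,f=fl,c=[c['cx'],c['cy']])
    return c['frame']
def ray(f,px,z):
    d=np.load(f'pics/{f}.npz'); px=np.atleast_2d(np.array(px,float))
    v=np.c_[(px-d['c'])/d['f'],np.ones(len(px))]@d['R'].T
    return d['e']+v*((z-d['e'][2])/v[:,2])[:,None]
E
python3 - <<'E'
from h import *
a=snap('top','top0');b=snap('side','side0')
s=get_state();print(s)
cv2.imwrite('pics/t0.png',cv2.resize(a,(800,600)))
for n in('top0','side0'):
  d=np.load(f'pics/{n}.npz');print(d['e'],d['R'],d['f'],d['c'])
E
```

```text
pics
{'t': 0.1, 'qpos': array([ 1.53022746,  0.50176795, -0.42678909,  1.55134694,  0.22079975,
        1.13828806, -0.21030273]), 'dq': array([-4.80609556e-04, -2.95407444e-03, -2.76328612e-05, -4.70748771e-04,
       -6.02648453e-04, -9.00384808e-04,  5.38742387e-04]), 'joint_torque': array([-1.08148484e-02, -5.67864990e+01, -5.83833754e+00, -2.79913419e+01,
       -6.90599391e-02,  2.40899704e-02,  5.76338175e-05]), 'position': array([ 194.19825863, -619.67633195,  239.7711039 ]), 'ee_rot': array([[ 9.54207079e-01,  2.99146502e-01, -4.69933661e-04],
       [ 2.99146865e-01, -9.54205575e-01,  1.69539407e-03],
       [ 5.87578854e-05, -1.75833620e-03, -9.99998452e-01]]), 'ft_force': array([ 1.29149329, -0.68982509, -0.06343987]), 'torque': array([ 0.02367678, -0.019952  , -0.00467186]), 'gripper_force': 0.0, 'finger_gap': 1.002291452864609}
[ 453.27039453  -80.91966372 1191.00933474] [[ 9.32543788e-04 -9.96000096e-01  8.93472929e-02]
 [-9.99900371e-01  3.29705751e-04  1.41116513e-02]
 [-1.40846643e-02 -8.93515511e-02 -9.95900559e-01]] 430.7928736981341 [263.27621655 192.61573015]
[ 560.50504059 1073.81820252 1065.90707115] [[-0.99980555  0.01916945 -0.0046251 ]
 [ 0.0160062   0.65190446 -0.75813216]
 [-0.01151785 -0.75805878 -0.65208453]] 447.2584825924518 [254.79581027 195.88081626]
```

View pics/t0.png

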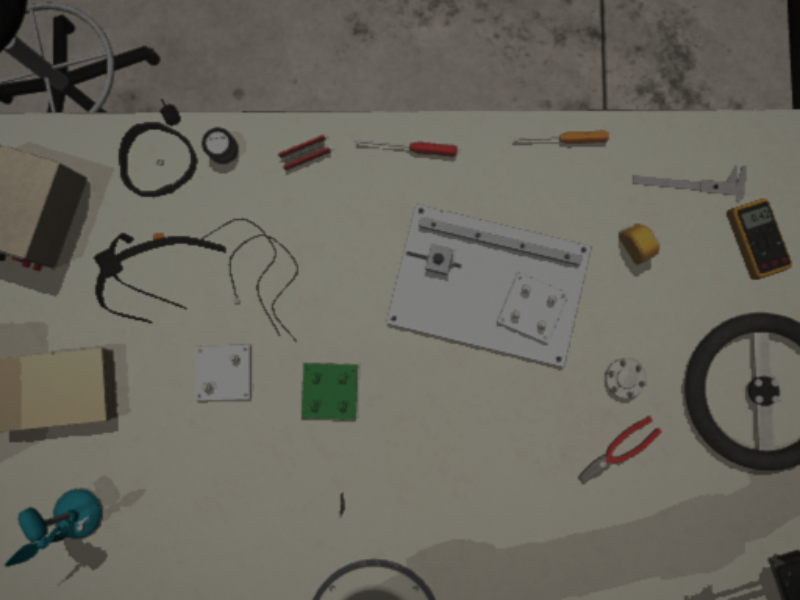

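View pics/side0.png

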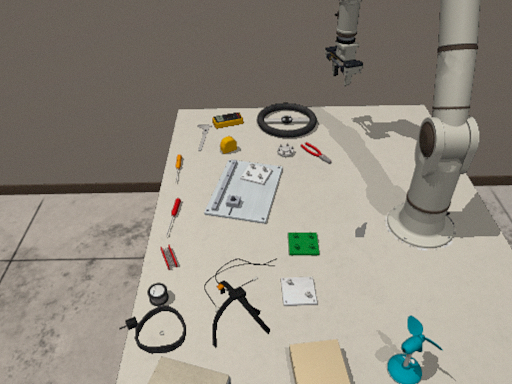

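Top view (800x600 scaling): the candidates are the silver four-screw plate on the fixture at (532,308), the green four-screw plate at (330,391) and the silver two-screw spare at (224,373). The one on the fixture fits: it is silver, has four screws and lies on the base. The fixture's corners are near (418,207), (592,246), (563,367) and (388,325). The stop is at (437,258), the fence runs across the top, and the round cell is at (625,379).

```bash
python3 - <<'E'
from h import *
im=cv2.imread('pics/top0.png')
c=im[120:245,240:390]; cv2.imwrite('pics/crop0.png',cv2.resize(c,(750,625)[:2] if 0 else (720,600),interpolation=cv2.INTER_CUBIC))
k=512/800
print(ray('top0',np.array([[418,207],[592,246],[563,367],[388,325]])*k,12).round(1))
print('plate',ray('top0',np.array([[516,273],[567,290],[549,342],[499,322]])*k,22).round(1))
print('stop',ray('top0',np.array([[437,258]])*k,46).round(1),'cell',ray('top0',np.array([[625,379]])*k,29).round(1))
E
```

```text
[[ 727.   -75.9   12. ]
 [ 656.3 -383.    12. ]
 [ 443.7 -327.9   12. ]
 [ 516.7  -23.3   12. ]]
plate [[ 607.1 -247.1   22. ]
 [ 577.2 -335.3   22. ]
 [ 486.8 -302.5   22. ]
 [ 521.4 -216.5   22. ]]
stop [[ 630.  -108.6   46. ]] cell [[ 423.6 -429.5   29. ]]
```

View pics/crop0.png

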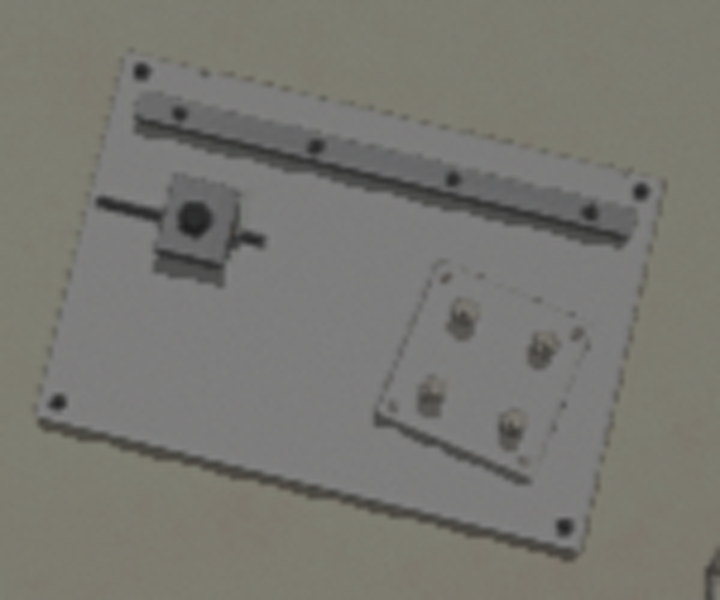

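The crop confirms it: the silver plate with four screws lies on the aluminium base, right of the stop and near the fence. Its corners are at crop (438,262), (590,340), (530,480) and (377,418). Next I move the wrist camera over the fixture, aligned to it.

>>> {"api": "carry_out", "payload": {
  "series": [
    [[0.47, -0.27, -0.18], [0, 0, 0.086]],
    [[0.938, -0.544, -0.18], [0, 0, 0.172]],
    [[0.938, -0.544, -0.18], [0, 0, 0.172]],
    [[0.938, -0.544, -0.18], [0, 0, 0.172]],
    [[0.938, -0.544, -0.18], [0, 0, 0.172]],
    [[0.938, -0.544, -0.18], [0, 0, 0.172]],
    [[0.938, -0.544, -0.18], [0, 0, 0.172]],
    [[0.938, -0.544, -0.18], [0, 0, 0.172]],
    [[0.938, -0.544, -0.18], [0, 0, 0.172]],
    [[0.938, -0.544, -0.18], [0, 0, 0.172]],
    [[0.938, -0.544, -0.18], [0, 0, 0.172]],
    [[0.938, -0.544, -0.18], [0, 0, 0.172]],
    [[0.938, -0.544, -0.18], [0, 0, 0.172]],
    [[0.938, -0.544, -0.18], [0, 0, 0.172]],
    [[0.938, -0.544, -0.18], [0, 0, 0.172]],
    [[0.938, -0.544, -0.18], [0, 0, 0.172]]
  ],
  "grip": -0.1
}}

```text
t: 2.1
position: [560.6, -220.4, 330.8]
ee_rot: [[0.972, -0.234, 0.0], [-0.234, -0.972, -0.0], [0.0, 0.0, -1.0]]
ft_force: [0.8, -0.3, -0.1]
finger_gap: 0.451
gripper_force: 0.0
```

```bash
python3 - <<'E'
from h import *
a=snap('wrist','w1');s=get_state();print(s['t'],s['position'],s['ee_rot'],s['dq'].round(3),s['ft_force'],s['finger_gap'])
cv2.imwrite('pics/w1v.png',cv2.resize(a,(800,600)))
d=np.load('pics/w1.npz');print(d['e'],d['R'],d['f'],d['c'])
E
```

```text
2.15 [ 560.58551417 -220.40725015  330.74456648] [[ 9.72149165e-01 -2.34362968e-01  2.87463888e-05]
 [-2.34362968e-01 -9.72149165e-01 -2.72572975e-06]
 [ 2.85845880e-05 -4.08727310e-06 -1.00000000e+00]] [-0.001  0.001  0.     0.     0.001 -0.001 -0.   ] [-0.41986329 -0.0866313  -0.34371833] 0.4517406531312349
[ 628.2616219  -237.40254435  475.31116198] [[-2.34174596e-01 -9.38450738e-01 -2.53914299e-01]
 [-9.72194539e-01  2.26098883e-01  6.09678134e-02]
 [ 1.94450102e-04  2.61131208e-01 -9.65303297e-01]] 289.88726565649864 [253.58611229 192.39627504]
```

View pics/w1v.png

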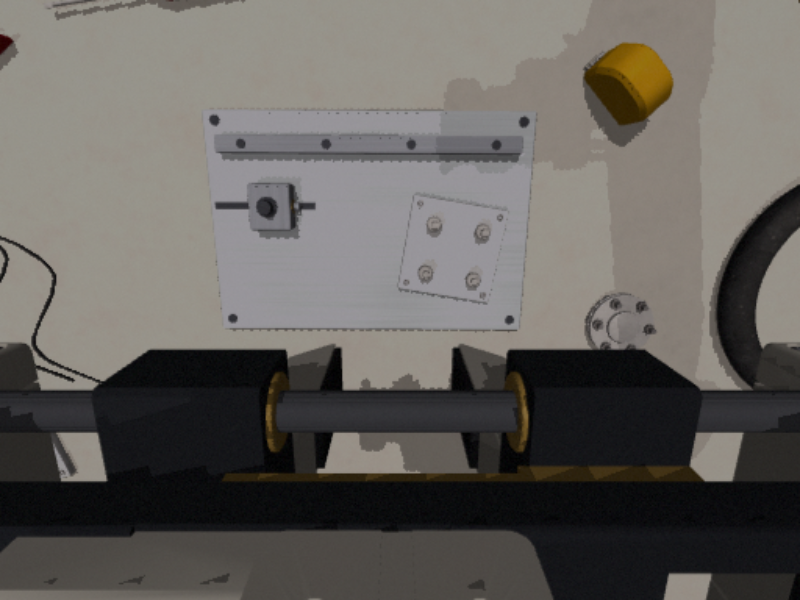

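The wrist view is square to the fixture. Base corners are near (204,109), (536,112), (521,329) and (222,329), and the stop's right face is at x≈296. Plate corners are (415,193), (508,209), (488,303) and (399,290).

```bash
python3 - <<'E'
from h import *
k=512/800
g=cv2.cvtColor(cv2.imread('pics/w1.png'),cv2.COLOR_BGR2GRAY)
lsd=cv2.createLineSegmentDetector(); L=lsd.detect(g)[0][:,0]
for l in L:
    n=np.hypot(*(l[:2]-l[2:]))
    if n>25 and max(l[1],l[3])<215 and 125<min(l[0],l[2]) and max(l[0],l[2])<350:
        for z in (12,):
            P=ray('w1',l.reshape(2,2),z); v=P[1]-P[0]
            print((l/k).round(0),round(n),P[:,:2].round(1).tolist(),round(((np.arctan2(v[1],v[0])+np.pi/4)%(np.pi/2))-np.pi/4,3))
F=ray('w1',np.array([[204,109],[536,112],[521,329],[222,329]])*k,12)[:,:2]
c=F.mean(0);x=F[0]+F[1]-F[2]-F[3];y=F[0]+F[3]-F[1]-F[2]
th=np.arctan2(x[1],x[0]);print(F.round(1),c,np.hypot(*x)/2,np.hypot(*y)/2,th,np.arctan2(-y[0],y[1]))
th=(th+np.arctan2(-y[0],y[1]))/2
R=np.array([[np.cos(th),-np.sin(th)],[np.sin(th),np.cos(th)]])
P=ray('w1',np.array([[415,193],[508,209],[488,303],[399,290]])*k,22)[:,:2]
print('plate in fix',((P-c)@R).round(1))
print('stop face',((ray('w1',np.array([[296,184],[299,230]])*k,34)[:,:2]-c)@R).round(1))
E
```

```text
[290. 229. 287. 184.] 29 [[604.7, -120.4], [647.7, -131.0]] -0.242
[522. 161. 468. 160.] 35 [[615.1, -361.4], [628.3, -309.4]] -0.249
[468. 160. 331. 159.] 87 [[628.3, -309.4], [660.9, -179.8]] -0.246
[231. 326. 517. 327.] 183 [[520.3, -29.1], [447.1, -327.2]] -0.24
[399. 287. 480. 299.] 52 [[520.4, -214.9], [487.1, -294.3]] -0.397
[329. 159. 224. 158.] 68 [[661.1, -178.0], [686.2, -78.1]] -0.246
[220. 150. 517. 151.] 190 [[693.9, -76.8], [625.4, -357.3]] -0.239
[489. 332. 417. 331.] 46 [[449.3, -297.7], [468.3, -222.0]] -0.246
[214. 132. 396. 133.] 116 [[710.8, -76.8], [669.5, -246.7]] -0.238
[505. 211. 415. 195.] 58 [[571.9, -336.2], [608.0, -251.8]] -0.405
[519. 296. 530. 169.] 82 [[480.9, -335.9], [606.0, -367.0]] -0.244
[417. 191. 505. 207.] 57 [[611.6, -254.7], [576.0, -336.9]] -0.409
[427. 134. 485. 135.] 38 [[661.4, -275.7], [646.7, -330.3]] -0.262
[401. 253. 409. 202.] 33 [[554.7, -225.1], [602.5, -244.9]] -0.393
[337. 107. 442. 107.] 68 [[704.8, -198.0], [681.0, -295.3]] -0.24
[[ 732.7  -74.7]
 [ 656.1 -381.1]
 [ 444.1 -331.5]
 [ 519.6  -18.2]] [ 588.1163098  -201.35701724] 219.11478667403819 319.08869607600485 -0.24468893481053472 -0.2405514231820857
plate in fix [[  33.7  -43.8]
 [  19.  -135.5]
 [ -77.  -121.5]
 [ -63.6  -29. ]]
stop face [[41.7 69.1]
 [-1.5 68.4]]
```

>>> {"api": "carry_out", "payload": {
  "series": [
    [[-0.152, 0.11, 0.1], [0, 0, 0.002]],
    [[-0.152, 0.11, 0.3], [0, 0, 0.002]],
    [[-0.152, 0.11, 0.4], [0, 0, 0.002]],
    [[-0.152, 0.11, 0.5], [0, 0, 0.002]],
    [[-0.152, 0.11, 0.55], [0, 0, 0.002]],
    [[-0.152, 0.11, 0.58], [0, 0, 0.002]],
    [[-0.152, 0.11, 0.592], [0, 0, 0.002]],
    [[-0.152, 0.11, 0.598], [0, 0, 0.002]],
    [[-0.152, 0.11, 0.602], [0, 0, 0.002]],
    [[-0.152, 0.11, 0.602], [0, 0, 0.002]],
    [[-0.152, 0.11, 0.602], [0, 0, 0.002]]
  ]
}}

```text
t: 3.52
position: [474.3, -256.3, 30.5]
ee_rot: [[0.971, -0.24, 0.001], [-0.24, -0.971, -0.001], [0.001, 0.0, -1.0]]
ft_force: [-0.2, 0.4, 0.7]
finger_gap: 0.453
gripper_force: 0.0
```

>>> {"api": "carry_out", "payload": {
  "series": [
    [[0.01, 0, 0], [0, 0, 0]],
    [[0.018, 0, 0], [0, 0, 0]],
    [[0.024, 0, 0], [0, 0, 0]],
    [[0.03, 0, 0], [0, 0, 0]],
    [[0.036, 0, 0], [0, 0, 0]],
    [[0.042, 0, 0], [0, 0, 0]],
    [[0.048, 0, 0], [0, 0, 0]],
    [[0.054, 0, 0], [0, 0, 0]],
    [[0.06, 0, 0], [0, 0, 0]],
    [[0.066, 0, 0], [0, 0, 0]],
    [[0.072, 0, 0], [0, 0, 0]],
    [[0.078, 0, 0], [0, 0, 0]],
    [[0.084, 0, 0], [0, 0, 0]],
    [[0.09, 0, 0], [0, 0, 0]],
    [[0.096, 0, 0], [0, 0, 0]],
    [[0.102, 0, 0], [0, 0, 0]],
    [[0.108, 0, 0], [0, 0, 0]],
    [[0.112, 0, 0], [0, 0, 0]],
    [[0.116, 0, 0], [0, 0, 0]]
  ]
}}

```text
t: 5.9
position: [530.2, -270.0, 29.7]
ee_rot: [[0.971, -0.24, -0.0], [-0.24, -0.971, 0.0], [-0.0, 0.0, -1.0]]
ft_force: [-0.9, 0.7, 0.7]
finger_gap: 0.446
gripper_force: 0.8
```

```bash
python3 - <<'E'
from h import *
a=snap('top','top2');b=snap('wrist','w2')
cv2.imwrite('pics/v2.png',np.hstack([cv2.resize(a[100:260,220:400],(405,360)),cv2.resize(b,(395,360))]))
E
```

```text
(no output)
```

View pics/v2.png

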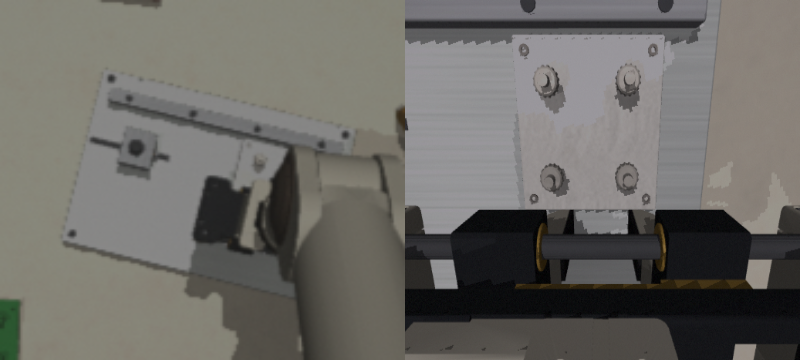

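The plate is now square to the hand, with its top edge at y≈36 in the wrist half and the fence just beyond, about 5 mm away. I advance slowly to contact.

>>> {"api": "carry_out", "payload": {
  "series": [
    [[0.002, 0, 0], [0, 0, 0]],
    [[0.004, 0, 0], [0, 0, 0]],
    [[0.006, 0, 0], [0, 0, 0]],
    [[0.008, 0, 0], [0, 0, 0]],
    [[0.008, 0, 0], [0, 0, 0]]
  ]
}}

```text
t: 6.62
position: [534.3, -271.0, 29.8]
ee_rot: [[0.971, -0.24, 0.0], [-0.24, -0.971, -0.0], [0.0, -0.0, -1.0]]
ft_force: [-1.6, -0.7, 0.1]
finger_gap: 0.449
gripper_force: 0.6
```

>>> {"api": "carry_out", "payload": {
  "series": [
    [[0.001, 0, 0], [0, 0, 0]],
    [[0.002, 0, 0], [0, 0, 0]]
  ]
}}

```text
t: 6.88
position: [534.9, -271.2, 29.7]
ee_rot: [[0.971, -0.24, -0.0], [-0.24, -0.971, 0.0], [-0.0, 0.0, -1.0]]
ft_force: [-2.2, 0.6, 1.2]
finger_gap: 0.449
gripper_force: 1.0
```

>>> {"api": "carry_out", "payload": {
  "series": [
    [[0.001, 0, 0], [0, 0, 0]],
    [[0.002, 0, 0], [0, 0, 0]],
    [[0.002, 0, 0], [0, 0, 0]]
  ]
}}

```text
t: 7.25
position: [535.2, -271.2, 29.6]
ee_rot: [[0.971, -0.241, -0.002], [-0.241, -0.971, 0.0], [-0.002, 0.0, -1.0]]
ft_force: [-5.2, 1.3, 4.4]
finger_gap: 0.447
gripper_force: 2.6
```

>>> {"api": "carry_out", "payload": {
  "series": [
    [[0.001, 0, 0], [0, 0, 0]],
    [[0.002, 0, 0], [0, 0, 0]],
    [[0.002, 0, 0], [0, 0, 0]]
  ]
}}

```text
t: 7.62
position: [535.3, -271.3, 29.5]
ee_rot: [[0.971, -0.241, -0.003], [-0.241, -0.971, 0.001], [-0.003, 0.0, -1.0]]
ft_force: [-7.8, 2.8, 4.8]
finger_gap: 0.445
gripper_force: 3.6
```

The plate is blocked at the fence at about 8 N, with the finger front at x=-25 as expected. I back off, lift, and work out the right-side approach.

>>> {"api": "carry_out", "payload": {
  "series": [
    [[-0.01, 0, 0], [0, 0, 0]],
    [[-0.05, 0, 0], [0, 0, 0]],
    [[-0.08, 0, -0.04], [0, 0, 0]],
    [[-0.08, 0, -0.12], [0, 0, 0]],
    [[-0.08, 0, -0.2], [0, 0, 0]],
    [[-0.08, 0, -0.24], [0, 0, 0]],
    [[-0.08, 0, -0.24], [0, 0, 0]],
    [[-0.08, 0, -0.24], [0, 0, 0]]
  ]
}}

```text
t: 8.62
position: [497.9, -262.0, 148.9]
ee_rot: [[0.971, -0.241, -0.0], [-0.241, -0.971, 0.0], [-0.0, -0.0, -1.0]]
ft_force: [-0.7, -0.2, -0.4]
finger_gap: 0.451
gripper_force: 0.0
```

```bash
python3 - <<'E'
from h import *
b=snap('wrist','w3');s=get_state();print(s['t'],s['qpos'].round(3),s['position'].round(1))
cv2.imwrite('pics/w3v.png',cv2.resize(b,(800,600)))
E
```

```text
8.675 [ 0.83   0.47  -0.498  1.852  0.282  0.891 -1.615] [ 497.5 -261.8  148.5]
```

View pics/w3v.png

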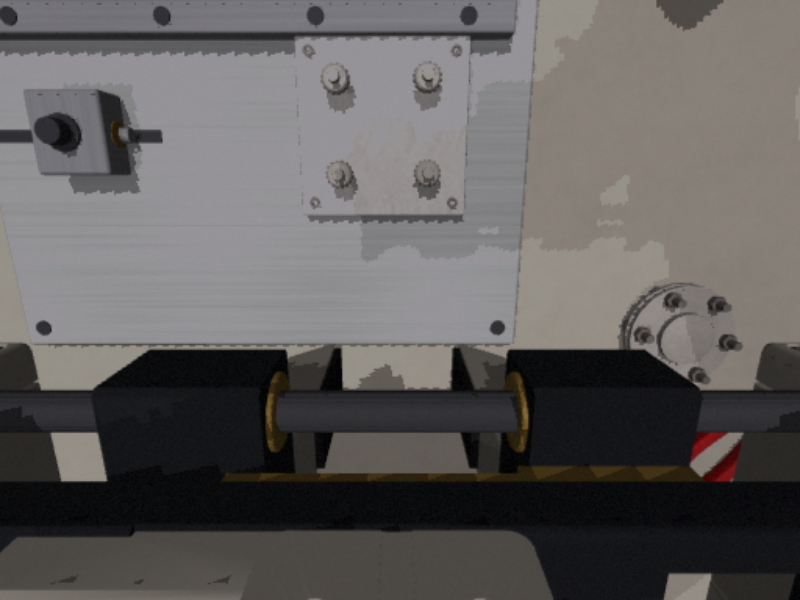

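The plate sits on the fence with its corners at (296,37), (469,38), (464,215) and (304,213). The stop's pin is at (125,135), and the round cell at (688,340) is well clear.

```bash
python3 - <<'E'
from h import *
k=512/800;c=np.array([588.1,-201.4]);th=-.242
R=np.array([[np.cos(th),-np.sin(th)],[np.sin(th),np.cos(th)]])
f=lambda px,z:((ray('w3',np.array(px)*k,z)[:,:2]-c)@R).round(1).tolist()
print('plate',f([[296,37],[469,38],[464,215],[304,213]],22))
print('fence top near edge',f([[5,29],[515,35]],26),'base right edge/near',f([[534,60],[515,345],[35,345]],12))
print('stop face top',f([[112,92],[127,172]],34))
print('tcp',((get_state()['position'][:2]-c)@R).round(1))
E
```

```text
plate [[69.8, -27.5], [69.2, -120.3], [-24.4, -121.2], [-23.2, -26.8]]
fence top near edge [[72.6, 124.6], [69.6, -143.9]] base right edge/near [[60.8, -158.8], [-109.9, -159.7], [-109.7, 157.7]]
stop face top [[40.6, 68.7], [0.0, 67.1]]
tcp [-73.4 -80.3]
```

>>> {"api": "carry_out", "payload": {
  "series": [
    [[0.1, 0.06, 0], [0, 0, -0.05]],
    [[0.187, 0.121, 0], [0, 0, -0.1]],
    [[0.187, 0.121, 0], [0, 0, -0.155]],
    [[0.187, 0.121, 0], [0, 0, -0.21]],
    [[0.187, 0.121, 0], [0, 0, -0.265]],
    [[0.187, 0.121, 0], [0, 0, -0.32]],
    [[0.187, 0.121, 0], [0, 0, -0.375]],
    [[0.187, 0.121, 0], [0, 0, -0.43]],
    [[0.187, 0.121, 0], [0, 0, -0.485]],
    [[0.187, 0.121, 0], [0, 0, -0.5]],
    [[0.187, 0.121, 0], [0, 0, -0.5]],
    [[0.187, 0.121, 0], [0, 0, -0.5]],
    [[0.187, 0.121, 0], [0, 0, -0.5]]
  ]
}}

```text
t: 10.3
position: [574.3, -343.1, 149.4]
ee_rot: [[0.241, 0.971, -0.0], [0.971, -0.241, 0.0], [0.0, -0.0, -1.0]]
ft_force: [-0.0, -0.3, -0.1]
finger_gap: 0.451
gripper_force: 0.0
```

```bash
python3 - <<'E'
from h import *
k=512/800;c=np.array([588.1,-201.4]);th=-.242
R=np.array([[np.cos(th),-np.sin(th)],[np.sin(th),np.cos(th)]])
s=get_state();print(((s['position'][:2]-c)@R).round(1),s['position'][2],np.arctan2(s['ee_rot'][1][0],s['ee_rot'][0][0])-np.pi/2,s['qpos'].round(2))
E
```

```text
[  20.5 -140.9] 149.39857575292623 -0.24321034778906037 [ 1.03  0.74 -0.81  1.56  0.58  1.09 -0.16]
```

>>> {"api": "carry_out", "payload": {
  "series": [
    [[0, 0, 0.1], [0, 0, 0]],
    [[0, 0, 0.18], [0, 0, 0]],
    [[0, 0, 0.215], [0, 0, 0]],
    [[0, 0, 0.23], [0, 0, 0]],
    [[0, 0, 0.238], [0, 0, 0]],
    [[0, 0, 0.238], [0, 0, 0]],
    [[0, 0, 0.238], [0, 0, 0]],
    [[0.01, 0, 0.238], [0, 0, 0]],
    [[0.016, 0, 0.238], [0, 0, 0]],
    [[0.022, 0, 0.238], [0, 0, 0]],
    [[0.028, 0, 0.238], [0, 0, 0]],
    [[0.034, 0, 0.238], [0, 0, 0]],
    [[0.042, 0, 0.238], [0, 0, 0]],
    [[0.05, 0, 0.238], [0, 0, 0]]
  ]
}}

```text
t: 12.05
position: [580.5, -318.9, 30.8]
ee_rot: [[0.241, 0.971, 0.0], [0.971, -0.241, -0.0], [-0.0, 0.0, -1.0]]
ft_force: [-1.0, -1.9, 2.3]
finger_gap: 0.451
gripper_force: 1.3
```

>>> {"api": "carry_out", "payload": {
  "series": [
    [[0.009, 0, 0], [0, 0, 0]],
    [[0.018, 0, 0], [0, 0, 0]],
    [[0.027, 0, 0], [0, 0, 0]],
    [[0.036, 0, 0], [0, 0, 0]],
    [[0.045, 0, 0], [0, 0, 0]],
    [[0.054, 0, 0], [0, 0, 0]],
    [[0.063, 0, 0], [0, 0, 0]],
    [[0.072, 0, 0], [0, 0, 0]],
    [[0.081, 0, 0], [0, 0, 0]],
    [[0.09, 0, 0], [0, 0, 0]],
    [[0.099, 0, 0], [0, 0, 0]],
    [[0.108, 0, 0], [0, 0, 0]],
    [[0.116, 0, 0], [0, 0, 0]],
    [[0.124, 0, 0], [0, 0, 0]],
    [[0.132, 0, 0], [0, 0, 0]],
    [[0.138, 0, 0], [0, 0, 0]],
    [[0.144, 0, 0], [0, 0, 0]]
  ]
}}

```text
t: 14.18
position: [597.7, -248.9, 30.7]
ee_rot: [[0.24, 0.971, -0.0], [0.971, -0.24, -0.0], [-0.0, -0.0, -1.0]]
ft_force: [-0.1, -2.6, 2.8]
finger_gap: 0.451
gripper_force: 1.2
```

```bash
cat >> h.py <<'E'
C=np.array([588.1,-201.4]);_t=-.242
RF=np.array([[np.cos(_t),-np.sin(_t)],[np.sin(_t),np.cos(_t)]])
E
python3 - <<'E'
from h import *
s=get_state();print(((s['position'][:2]-C)@RF).round(1),s['position'][2],s['ft_force'],s['qpos'].round(2))
b=snap('wrist','w4')
cv2.imwrite('pics/w4v.png',cv2.resize(b,(800,600)))
E
```

```text
[ 20.7 -43.8] 30.718686444266826 [-0.11324679 -2.55651718  2.82833633] [ 0.85  0.85 -0.72  1.67  0.69  0.89 -0.39]
```

View pics/w4v.png

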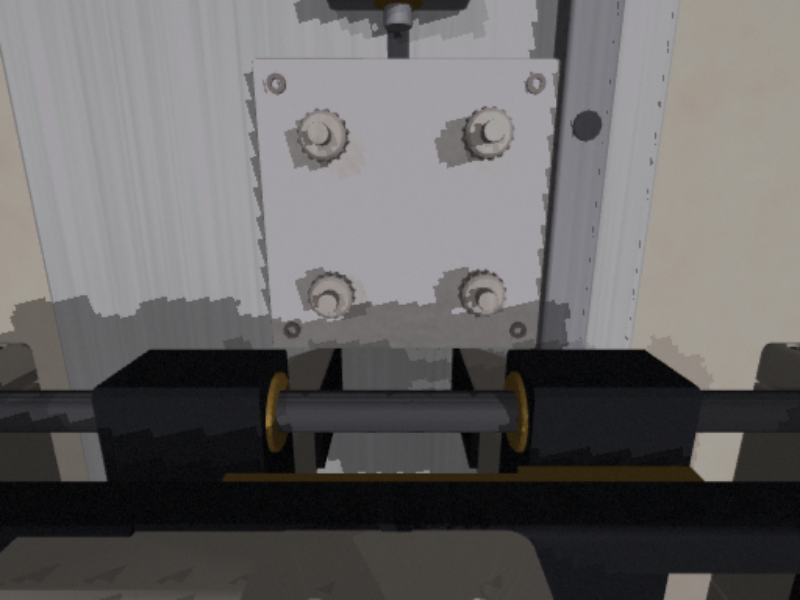

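The plate slides square along the fence. Its leading edge is at y=58, the pin's nose is at (398,25), and the stop's face is just beyond. I continue gently and feel for the face.

>>> {"api": "carry_out", "payload": {
  "series": [
    [[0.003, 0, 0], [0, 0, 0]],
    [[0.006, 0, 0], [0, 0, 0]],
    [[0.009, 0, 0], [0, 0, 0]],
    [[0.012, 0, 0], [0, 0, 0]],
    [[0.012, 0, 0], [0, 0, 0]]
  ]
}}

```text
t: 14.85
position: [599.2, -242.7, 30.7]
ee_rot: [[0.24, 0.971, 0.0], [0.971, -0.24, 0.0], [0.001, -0.0, -1.0]]
ft_force: [-0.4, -1.7, 0.8]
finger_gap: 0.449
gripper_force: 0.6
```

>>> {"api": "carry_out", "payload": {
  "series": [
    [[0.002, 0, 0], [0, 0, 0]],
    [[0.004, 0, 0], [0, 0, 0]],
    [[0.004, 0, 0], [0, 0, 0]]
  ]
}}

```text
t: 15.22
position: [599.6, -241.0, 30.7]
ee_rot: [[0.24, 0.971, 0.0], [0.971, -0.24, 0.0], [0.0, -0.0, -1.0]]
ft_force: [-0.4, -0.7, 0.5]
finger_gap: 0.447
gripper_force: 0.6
```

>>> {"api": "carry_out", "payload": {
  "series": [
    [[0.002, 0, 0], [0, 0, 0]],
    [[0.004, 0, 0], [0, 0, 0]],
    [[0.004, 0, 0], [0, 0, 0]]
  ]
}}

```text
t: 15.6
position: [600.1, -239.2, 30.7]
ee_rot: [[0.24, 0.971, -0.0], [0.971, -0.24, 0.0], [0.0, -0.0, -1.0]]
ft_force: [-0.9, -1.4, 1.2]
finger_gap: 0.449
gripper_force: 0.7
```

>>> {"api": "carry_out", "payload": {
  "series": [
    [[0.002, 0, 0], [0, 0, 0]],
    [[0.004, 0, 0], [0, 0, 0]],
    [[0.004, 0, 0], [0, 0, 0]]
  ]
}}

```text
t: 15.98
position: [600.6, -237.1, 30.7]
ee_rot: [[0.24, 0.971, 0.0], [0.971, -0.24, 0.0], [0.0, -0.0, -1.0]]
ft_force: [0.2, -0.6, 0.7]
finger_gap: 0.45
gripper_force: 0.6
```

>>> {"api": "carry_out", "payload": {
  "series": [
    [[0.002, 0, 0], [0, 0, 0]],
    [[0.004, 0, 0], [0, 0, 0]],
    [[0.004, 0, 0], [0, 0, 0]]
  ]
}}

```text
t: 16.35
position: [601.1, -235.2, 30.7]
ee_rot: [[0.24, 0.971, 0.0], [0.971, -0.24, 0.0], [0.0, -0.0, -1.0]]
ft_force: [-0.1, -1.2, 0.1]
finger_gap: 0.45
gripper_force: 0.6
```

>>> {"api": "carry_out", "payload": {
  "series": [
    [[0.002, 0, 0], [0, 0, 0]],
    [[0.004, 0, 0], [0, 0, 0]],
    [[0.004, 0, 0], [0, 0, 0]]
  ]
}}

```text
t: 16.73
position: [601.3, -234.2, 30.7]
ee_rot: [[0.241, 0.971, -0.0], [0.971, -0.241, -0.001], [-0.001, -0.0, -1.0]]
ft_force: [-1.9, -2.9, 0.1]
finger_gap: 0.452
gripper_force: 1.7
```

Contact with the stop: the force is rising and the motion is lagging. I press a little more.

>>> {"api": "carry_out", "payload": {
  "series": [
    [[0.001, 0, 0], [0, 0, 0]],
    [[0.002, 0, 0], [0, 0, 0]],
    [[0.002, 0, 0], [0, 0, 0]]
  ]
}}

```text
t: 17.1
position: [601.3, -234.1, 30.7]
ee_rot: [[0.241, 0.97, -0.001], [0.97, -0.241, -0.002], [-0.002, -0.0, -1.0]]
ft_force: [-1.5, -4.5, 0.7]
finger_gap: 0.45
gripper_force: 2.8
```

>>> {"api": "carry_out", "payload": {
  "series": [
    [[0.001, 0, 0], [0, 0, 0]],
    [[0.002, 0, 0], [0, 0, 0]],
    [[0.002, 0, 0], [0, 0, 0]]
  ]
}}

```text
t: 17.48
position: [601.4, -234.1, 30.7]
ee_rot: [[0.242, 0.97, -0.001], [0.97, -0.242, -0.003], [-0.003, -0.0, -1.0]]
ft_force: [-1.5, -7.5, 0.2]
finger_gap: 0.454
gripper_force: 3.5
```

```bash
python3 - <<'E'
from h import *
s=get_state();print(((s['position'][:2]-C)@RF).round(1),s['ft_force'])
b=snap('wrist','w5')
cv2.imwrite('pics/w5v.png',cv2.resize(b[:250,100:450],(800,571),interpolation=cv2.INTER_CUBIC))
E
```

```text
[ 20.7 -28.5] [-1.51251439 -7.45764134  0.24045169]
```

View pics/w5v.png

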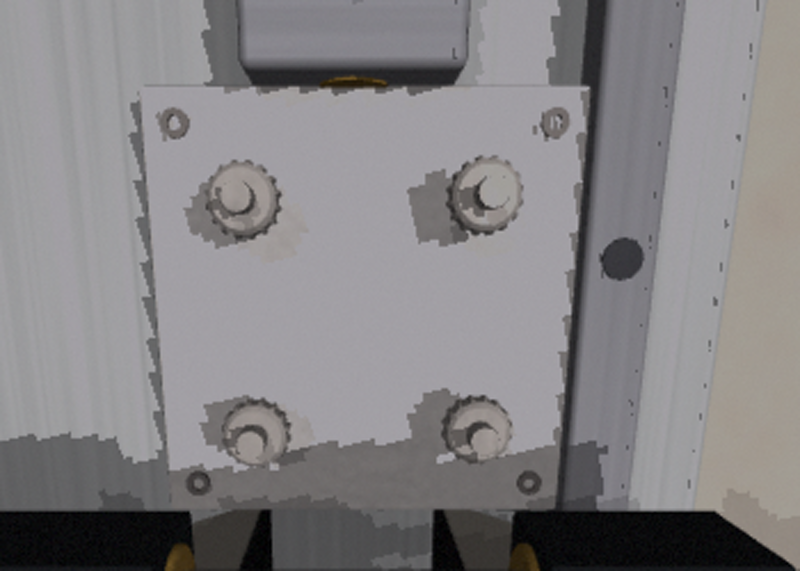

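The plate is up against the stop: its leading edge is at y≈87, with the pin collar squeezed flat at (353,82). The fence gap along x≈575 is hard to judge, so I retract and repeat a gentle push against the fence from the near side.

>>> {"api": "carry_out", "payload": {
  "series": [
    [[-0.012, 0, 0], [0, 0, 0]],
    [[-0.04, 0, 0], [0, 0, 0]],
    [[-0.04, 0, -0.06], [0, 0, 0]],
    [[-0.04, 0, -0.16], [0, 0, 0]],
    [[0.02, -0.07, -0.18], [0, 0, 0.05]],
    [[0.114, -0.145, -0.18], [0, 0, 0.1]],
    [[0.114, -0.145, -0.18], [0, 0, 0.155]],
    [[0.114, -0.145, -0.18], [0, 0, 0.21]],
    [[0.114, -0.145, -0.18], [0, 0, 0.265]],
    [[0.114, -0.145, -0.18], [0, 0, 0.32]],
    [[0.114, -0.145, -0.18], [0, 0, 0.375]],
    [[0.114, -0.145, -0.18], [0, 0, 0.43]],
    [[0.114, -0.145, -0.18], [0, 0, 0.485]],
    [[0.114, -0.145, -0.18], [0, 0, 0.5]],
    [[0.114, -0.145, -0.18], [0, 0, 0.5]],
    [[0.114, -0.145, -0.18], [0, 0, 0.5]],
    [[0.114, -0.145, -0.18], [0, 0, 0.5]]
  ]
}}

```text
t: 19.65
position: [545.3, -158.8, 120.7]
ee_rot: [[0.971, -0.24, 0.0], [-0.24, -0.971, 0.0], [-0.0, -0.0, -1.0]]
ft_force: [0.3, -0.0, 0.2]
finger_gap: 0.451
gripper_force: 0.0
```

```bash
python3 - <<'E'
from h import *
s=get_state();print(s['t'],((s['position'][:2]-C)@RF).round(1),s['position'][2],np.arctan2(s['ee_rot'][1][0],s['ee_rot'][0][0]),s['qpos'].round(2))
b=snap('wrist','w6')
cv2.imwrite('pics/w6v.png',cv2.resize(b[:250,100:450],(800,571),interpolation=cv2.INTER_CUBIC))
E
```

```text
19.65 [-51.8  31.1] 120.68956451706032 -0.24226382846866001 [ 0.61  0.52 -0.48  1.86  0.31  0.84 -1.84]
```

View pics/w6v.png

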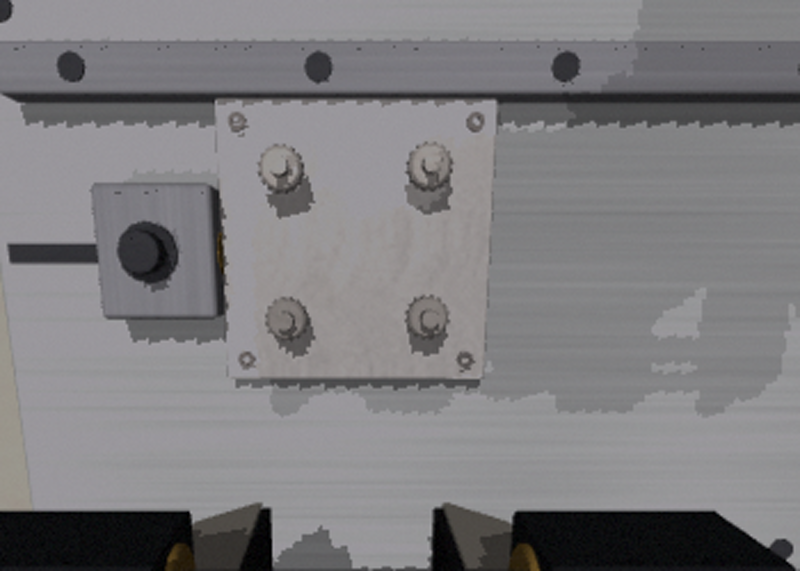

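The plate looks registered: its far edge at y≈99 is on the fence and its left edge at x≈222 is on the stop. I give it a light confirming push at the fence.

>>> {"api": "carry_out", "payload": {
  "series": [
    [[0, 0.005, 0.08], [0, 0, 0]],
    [[0, 0.005, 0.15], [0, 0, 0]],
    [[0, 0.005, 0.175], [0, 0, 0]],
    [[0, 0.005, 0.181], [0, 0, 0]],
    [[0, 0.005, 0.181], [0, 0, 0]],
    [[0.012, 0.005, 0.181], [0, 0, 0]],
    [[0.022, 0.005, 0.181], [0, 0, 0]],
    [[0.028, 0.005, 0.181], [0, 0, 0]],
    [[0.031, 0.005, 0.181], [0, 0, 0]],
    [[0.033, 0.005, 0.181], [0, 0, 0]],
    [[0.033, 0.005, 0.181], [0, 0, 0]]
  ]
}}

```text
t: 21.08
position: [560.6, -165.2, 30.2]
ee_rot: [[0.971, -0.24, -0.0], [-0.24, -0.971, 0.0], [-0.0, -0.0, -1.0]]
ft_force: [-1.2, -0.2, -0.5]
finger_gap: 0.452
gripper_force: 0.0
```

>>> {"api": "carry_out", "payload": {
  "series": [
    [[0.001, 0, 0], [0, 0, 0]],
    [[0.002, 0, 0], [0, 0, 0]],
    [[0.002, 0, 0], [0, 0, 0]]
  ]
}}

```text
t: 21.45
position: [561.2, -165.4, 30.1]
ee_rot: [[0.971, -0.24, -0.001], [-0.24, -0.971, 0.0], [-0.001, 0.0, -1.0]]
ft_force: [-1.9, -0.1, 1.0]
finger_gap: 0.451
gripper_force: 0.8
```

>>> {"api": "carry_out", "payload": {
  "series": [
    [[0.001, 0, 0], [0, 0, 0]],
    [[0.002, 0, 0], [0, 0, 0]],
    [[0.002, 0, 0], [0, 0, 0]]
  ]
}}

```text
t: 21.82
position: [561.4, -165.4, 30.0]
ee_rot: [[0.971, -0.24, -0.003], [-0.24, -0.971, 0.0], [-0.003, 0.0, -1.0]]
ft_force: [-4.5, 0.9, 4.7]
finger_gap: 0.449
gripper_force: 2.6
```

>>> {"api": "carry_out", "payload": {
  "series": [
    [[0.001, 0, 0], [0, 0, 0]],
    [[0.002, 0, 0], [0, 0, 0]],
    [[0.002, 0, 0], [0, 0, 0]]
  ]
}}

```text
t: 22.2
position: [561.4, -165.4, 29.8]
ee_rot: [[0.971, -0.24, -0.004], [-0.24, -0.971, 0.001], [-0.004, 0.001, -1.0]]
ft_force: [-6.7, 1.9, 6.0]
finger_gap: 0.45
gripper_force: 3.7
```

It blocks at the same x (-34.5) as in the first fence contact, so it is flush. I retract and take a last look.

>>> {"api": "carry_out", "payload": {
  "series": [
    [[-0.012, 0, 0], [0, 0, 0]],
    [[-0.04, 0, 0], [0, 0, 0]],
    [[-0.06, 0, -0.08], [0, 0, 0]],
    [[-0.06, 0, -0.2], [0, 0, 0]],
    [[-0.06, 0, -0.25], [0, 0, 0]],
    [[-0.06, 0, -0.25], [0, 0, 0]],
    [[-0.06, 0, -0.25], [0, 0, 0]],
    [[-0.06, 0, -0.25], [0, 0, 0]]
  ]
}}

```text
t: 23.2
position: [533.3, -158.5, 153.7]
ee_rot: [[0.971, -0.24, -0.003], [-0.24, -0.971, 0.001], [-0.003, -0.0, -1.0]]
ft_force: [0.7, -0.0, -0.6]
finger_gap: 0.451
gripper_force: 0.0
```

```bash
python3 - <<'E'
from h import *
b=snap('wrist','w7')
cv2.imwrite('pics/w7v.png',cv2.resize(b[:190,120:372],(796,600),interpolation=cv2.INTER_CUBIC))
E
```

```text
(no output)
```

View pics/w7v.png

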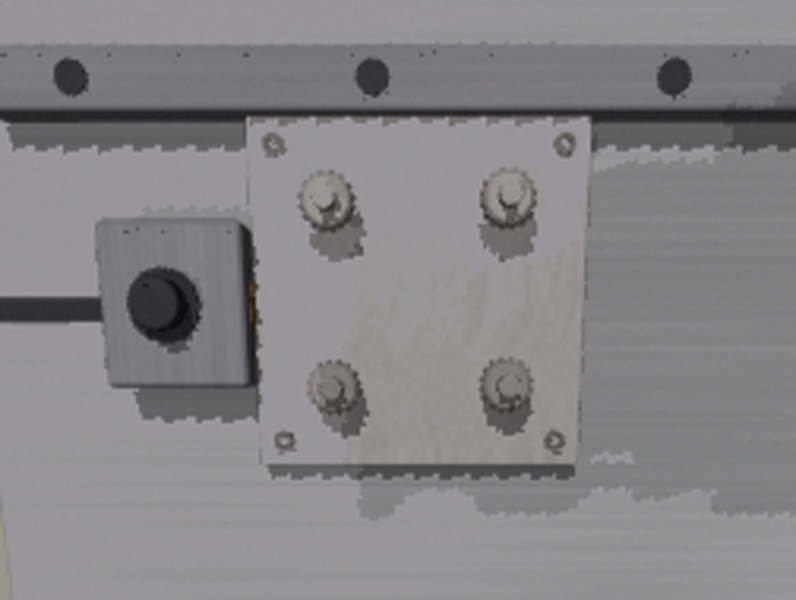

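The far edge at y≈117 lies along the fence and the left edge at x≈255 is against the stop's face, with the pin hidden. The hand is clear, so I hand the job in.

```bash
python3 -c "
from cell import job_done;print(job_done())"
```

```text
the job is handed in; nothing more can be done
None
```

The end plate was pushed flat until it blocked on both the fence and the end stop (about 7–8 N each), the last picture shows it flush on both with the hand clear, and the job was handed in after about 23 s; no verdict was returned.

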